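# Load a row of kiln props into the rack

## Robot

A 6-joint arm with a two-finger parallel gripper is mounted at the origin on the work surface. World frame = base frame: x ahead of the robot, y to its left, z up, the work surface at z = 0. Lengths are in mm, angles in rad, forces in N, time in s.
With the tool pointing down it reaches from about 350 to 875 mm from the base axis. Payload 4.2 kg.
Tool frame: the origin (TCP) lies at the very end of the fingers, on their centre line; the grasp point (between the pads) lies 19 mm behind it; z points along the fingers, y is the line along which they close (so a half turn about z gives the same grasp; the last joint's range is limited). The gripper opens to 85 mm and grips with 20 to 120 N. Pads are 22 mm wide; open, the fingers measure 114 mm over their backs; the gripper's body (76 mm by 85 mm) begins 54 mm behind the grasp point. The pads swing forward as they close: fully open they stand 13 mm farther back than shut.
Start: joints at [1.528, 0.385, 0.008, 0, -1.194, -0.259], TCP at [185.742, 596.74, 231.312] pointing down, gripper open.
Joint ranges: [-3.14, 3.14], [-1.21, 2.06], [-1.07, 1.41], [-3.16, 2.05], [-2.99, -0.16], [-3.1, 3.1]. Speed limits (rad/s): [2.79, 2.79, 3.14, 3.14, 3.14, 3.14].

## Interface

Orientations are given as a unit quaternion [x, y, z, w].
In Python, from bench import read_state, get_image, camera_model, job_done gives the robot as it stands.
- The arm moves only by the shell command python3 -m handwheel 'ROWS'. ROWS is JSON, a list of rows, each a list of 7 numbers: the shift along the tool's x, y, z in m, then the turn, a rotation vector about the tool's x, y, z in rad, then the gripper's target within -1 to 1 (fully open at 1, half-way at 0, shut at -1). In form: [[dx, dy, dz, wx, wy, wz, jaw], ...]. A call has 1 to 10 rows; each row is the pose to reach, as a shift and turn from the pose commanded when the call began, along the tool's axes at that moment; what a row does not reach only later rows make up. A row lasts 1/8 s, in which the tool goes at most 62.5 mm and 10.7 degrees, less where a joint would pass 70% of its speed; a pose out of reach is approached as far as the arm can. A call with a gripper value outside its range is refused whole. The fingers move at their own pace and stop on an object; the grip force is fixed at half the most. Time passes only in rows, so rows that repeat a pose let the fingers close. It gives the time, the measured TCP pose, the force, the opening and the grip force at its end, in the units of the state.
- read_state(): the state, without advancing time (a new reading comes with each control period).
- get_image(name): name is "scene" or "top" or "wrist"; returns (picture, depth): 480x640x3 uint8, blue, green, red; 480x640 float32, mm along the optical axis (not along the pixel's ray), 0 where there is no reading.
- camera_model(name): a dict with "K" (3x3 intrinsics, pixels), "rvec" (rotation vector, rad) and "tvec" (3), from world to camera coordinates, as OpenCV has them; the wrist camera has in their place "hand_eye" (4x4, takes a point from camera to tool coordinates, whose origin is the TCP and whose axes are the flange's). Camera axes: x right, y down, z forward; pixel columns grow to the right and rows downward; lengths in mm; the calibration is good to about 2 mm. A picture is of the moment at which its call begins: read the wrist's pose just before it. camera_model takes no time and is no camera call.
- job_done(): hands the job in; it is judged then, once.
The state is a dict: "clock": time; "joints": joint angles; "joint_vel": joint speeds; "joint_efforts": joint torques, N m; "position": TCP position; "ee_rot": TCP orientation; "contact_force": force on the tool from outside, world axes, zero at the start; "wrist_torque": the same for the moment, N m; "gripper_width": finger opening in mm; "grasp_force": force on a finger pad.
Only numpy, scipy, OpenCV 4.12 (cv2) and the standard library are available. Lean on these libraries where they do the work, as an engineer would, in place of code of your own. Each camera call takes 0.05 s, during which the arm holds its last target. There are 200 camera calls.

## Task

Close up the loose row of four kiln props into one block in front of the wooden rack, and slide the whole row together into the bay, standing and in line, never lifting a prop, until it bears firmly on the sprung buffer at the far end (about 12 N on top of the drag of sliding: feel for it, and never press a prop against the rack with more than 25 N). Then let go and swing the keeper bar shut across the mouth behind the row. Leave the cup, the bowl and the jar where they are.

Things in the scene. Friction and masses are not known exactly. Their poses are not given: they have to be found in the camera images.
- rack: Low wooden rack fixed on the bench, no floor or roof. Origin: middle of the mouth, bench height; +y points into the bay, +x to the keeper's hinge (away from the robot), z up. Rails 16 mm high, 22 wide, 46 apart inside run from y = 0 to 300 mm; before the mouth they flare over 40 mm to 74 apart. The row fits with its last prop's rear face 20 to 80 mm inside the mouth.
- prop_0: Kiln prop: upright square tube of buff fireclay, 40 x 40 x 70 mm high, walls 11, about 0.2 kg; origin mid-underside, z up, sides along x, y. The lead prop. At the start four stand in a ragged row on the bench, within 6 mm of the rack's centre line (turned up to 0.1 rad), about 50 mm centre to centre, the lead about 110 mm before the mouth.
- prop_1: Kiln prop like prop_0, the second from the mouth.
- prop_2: Kiln prop like prop_0, the third from the mouth.
- prop_3: Kiln prop like prop_0, the last, farthest from the mouth: the one to push on. Its upper part stays clear of the rails and of the keeper all the way in.
- buffer (a joint): Travel of the sprung rubber-faced buffer, m: 0 free, grows as pressed, 0.013 at its end; 2500 N/m (5 mm is about 12 N). Face 38 mm wide, 16 to 56 mm above the bench. It is carried by a stop clamped at a different depth each time: its free face is somewhere 180 to 230 mm inside the mouth (not measured, find it by feel). Sliding the row takes a further 4 to 16 N.
- keeper (a joint): Angle of the steel keeper bar, rad: 0 shut (across the mouth, along the rack's -x), 1.57 straight out (-y), 2.1 to 2.9 at the start (swung away towards +x). Turns level about a pin at x = 34, y = 0 mm in the rack's frame, with light friction; stays where left. Bar 8 mm thick, 18 to 29 mm above the bench, over the rails.
- keeper_knob (a point): Middle of the upright round knob near the end of the keeper bar, 58 mm from the bar's pin; knob 12 mm in diameter, from 29 to 63 mm above the bench; this point is 46 mm above it.
- cup: Bystander: small brown clay cup, 72 mm wide, 85 mm high, on the robot's side of the rack; origin at the middle of its underside.
- bowl: Bystander: buff clay bowl, 110 mm wide, 50 mm high, beyond the row of props; origin at the middle of its underside.
- jar: Bystander: small white jar, 60 mm wide, 80 mm high, beyond the rack; origin at the middle of its underside.
Things that resemble listed ones, but are neither listed nor needed, are in the scene too. What is shaped like the prop_0 but purple is not meant.

How it is judged:
By the outcome, as a careful person would: the job done as asked, in the order asked, and still so for the second after the job is handed in, with the robot touching nothing.
It also fails if it takes over 72 s, if anything falls off the work surface, if the arm or the gripper's body presses on something with over 40 N, if the wrist force passes 120 N, or if a joint passes its speed limit or range.

## Working session

There is one attempt and no reset: what is moved stays moved. The work goes in short steps, Python scripts to look and compute and a shell command to move; the robot and the scene stay as the last step left them, time stands still between calls to the robot, and variables do not carry over. Pictures are saved under pics/ and viewed, at most 12 in all, crops included, and the job is handed in when it is done.

```bash
mkdir -p pics
python3 - <<'E'
from bench import *
import cv2,numpy as np
s=read_state();print(s)
for n in("scene","top"):
    im,d=get_image(n);cv2.imwrite(f"pics/{n}0.png",im);np.save(f"pics/{n}0.npy",d);m=camera_model(n);print(n,m)
print(camera_model("wrist"))
E
```

```text
{'clock': 0.0, 'joints': array([ 1.52759639e+00,  3.85555304e-01,  6.63215314e-03, -5.31108785e-04,
       -1.19400011e+00, -2.58593792e-01]), 'joint_vel': array([-1.63938762e-03,  1.09825999e-04,  8.33420595e-04,  2.93791513e-05,
        1.48471881e-04,  1.69849027e-03]), 'joint_efforts': array([-6.01189004e-05, -3.92287445e+01,  1.88394374e+01,  4.18610260e+00,
       -4.71058287e-03, -2.58818513e-07]), 'position': array([185.57390213, 596.2004287 , 230.22005328]), 'ee_rot': array([ 9.88621333e-01, -1.50421632e-01, -1.31080447e-04,  1.08383529e-03]), 'contact_force': array([ 0.29076518, -0.12239959,  0.37866982]), 'wrist_torque': array([-0.041467  , -0.03043005,  0.00991527]), 'grasp_force': 0.0, 'gripper_width': 84.7982333074349}
scene {'K': array([[591.47539891,   0.        , 329.26465822],
       [  0.        , 591.47539891, 241.22993297],
       [  0.        ,   0.        ,   1.        ]]), 'rvec': array([ 1.8022606 ,  2.05023059, -0.57453267]), 'tvec': array([  80.03782839, -436.2813522 , 1259.01995599])}
top {'K': array([[592.18207004,   0.        , 316.76119206],
       [  0.        , 592.18207004, 241.99691797],
       [  0.        ,   0.        ,   1.        ]]), 'rvec': array([ 2.20058855, -2.17437271,  0.08170585]), 'tvec': array([ -7.12619129, 574.63551903, 937.25222879])}
{'K': array([[401.10203301,   0.        , 317.69072697],
       [  0.        , 401.10203301, 237.63803412],
       [  0.        ,   0.        ,   1.        ]]), 'hand_eye': array([[-2.57582249e-04, -9.51340477e-01, -3.08141574e-01,
         7.81708239e+01],
       [ 9.99999964e-01, -2.19967130e-04, -1.56806509e-04,
         1.21558328e-01],
       [ 8.13953612e-05, -3.08141603e-01,  9.51340499e-01,
        -1.43448100e+02],
       [ 0.00000000e+00,  0.00000000e+00,  0.00000000e+00,
         1.00000000e+00]])}
```

View pics/top0.png

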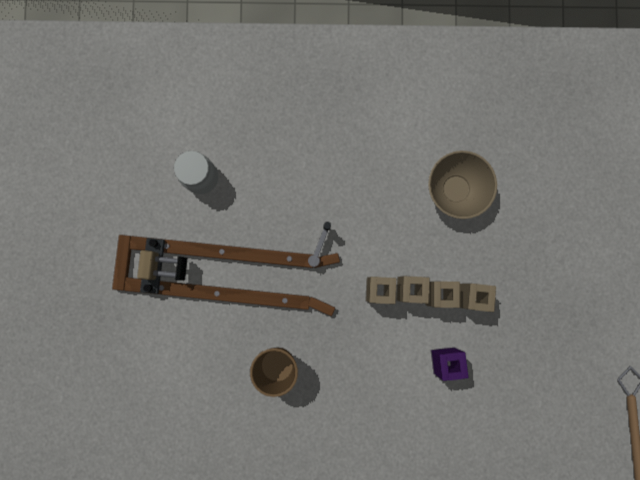

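View pics/scene0.png

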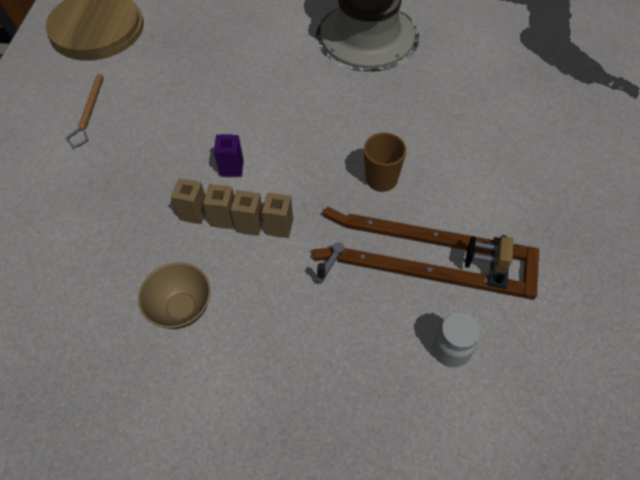

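The top view shows the row at pixels (383,290)–(482,297), the rack running left from its mouth at about (315,280), and the keeper pin at (314,261) with its knob at (327,226). The purple decoy is at (452,365), and the cup, bowl and jar stay clear of the row.

```bash
cat > h.py <<'E'
import cv2,numpy as np
from bench import *
def cast(n,uv,z):
    m=camera_model(n);R,_=cv2.Rodrigues(np.array(m["rvec"]));t=np.array(m["tvec"]).ravel()
    uv=np.atleast_2d(np.array(uv,float));r=np.c_[uv,np.ones(len(uv))]@np.linalg.inv(m["K"]).T@R
    c=-R.T@t;return c+r*((z-c[2])/r[:,2])[:,None]
def xyz(n,d):
    v,u=np.mgrid[:480,:640];m=camera_model(n);R,_=cv2.Rodrigues(np.array(m["rvec"]));t=np.array(m["tvec"]).ravel()
    p=np.c_[u.ravel(),v.ravel(),np.ones(u.size)]@np.linalg.inv(m["K"]).T*d.reshape(-1,1)
    return ((p-t)@R).reshape(480,640,3)
def tops(n,im,d,zlo=62,zhi=78):
    P=xyz(n,d);hsv=cv2.cvtColor(im,cv2.COLOR_BGR2HSV)
    m=((P[...,2]>zlo)&(P[...,2]<zhi)&(hsv[...,0]<30)&(hsv[...,1]>50)).astype(np.uint8)
    return m,P
def comps(m,amin=150):
    cs,_=cv2.findContours(m,cv2.RETR_EXTERNAL,cv2.CHAIN_APPROX_NONE)
    return [c for c in cs if cv2.contourArea(c)>amin]
E
python3 - <<'E'
from h import *
im=cv2.imread("pics/top0.png");d=np.load("pics/top0.npy")
m,P=tops("top",im,d)
for c in comps(m):
    w=cast("top",c[:,0],70)[:,:2].astype(np.float32);print("top70",cv2.minAreaRect(w),c[:,0].mean(0))
hsv=cv2.cvtColor(im,cv2.COLOR_BGR2HSV)
for p in [(220,251),(250,296),(383,281),(275,395),(240,200)]: print(p,hsv[p[1],p[0]],P[p[1],p[0]])
r=((hsv[...,0]<15)&(hsv[...,1]>120)).astype(np.uint8)
r[340:]=0
for c in comps(r):
    print("rack",cv2.boundingRect(c),cv2.contourArea(c))
# rails: cols 170..300
up=[];lo=[]
for u in range(195,300,3):
    v=np.where(r[:,u])[0]; a=v[v<275]; b=v[v>275]
    if len(a)and len(b): up.append([(u,a.min()-.5),(u,a.max()+.5)]);lo.append([(u,b.min()-.5),(u,b.max()+.5)])
up=np.array(up,float);lo=np.array(lo,float)
for nme,A in(("upmin",up[:,0]),("upmax",up[:,1]),("lomin",lo[:,0]),("lomax",lo[:,1])):
    w=cast("top",A,16)[:,:2];q=np.polyfit(w[:,1],w[:,0],1);print(nme,q,"x at y mid",w.mean(0),np.abs(np.polyval(q,w[:,1])-w[:,0]).max())
k=(hsv[...,2]<60).astype(np.uint8);k=k*0+k
print("pin z29",cast("top",[(314,261)],29),"knob z63",cast("top",[(327,226)],63),P[226,327],P[261,314])
cv2.imwrite("pics/c1.png",cv2.resize(im[210:330,290:400],None,fx=5,fy=5,interpolation=cv2.INTER_CUBIC))
for nm,uv,z in(("cup",(275,372),85),("bowl",(463,185),50),("jar",(192,168),80),("purple",(452,365),70)):print(nm,cast("top",[uv],z))
E
```

```text
top70 ((490.0455017089844, -251.01210021972656), (42.19668960571289, 38.31859588623047), 84.35528564453125) [480.83838384 297.17171717]
top70 ((494.100341796875, -198.06576538085938), (36.46470260620117, 40.21508026123047), 0.6676070690155029) [445.86868687 294.12121212]
top70 ((500.4537658691406, -150.77308654785156), (38.062232971191406, 39.74024200439453), 0.09627987444400787) [415.18556701 289.27835052]
top70 ((499.2296447753906, -100.67979431152344), (40.308815002441406, 38.20985412597656), 87.50444793701172) [382.06122449 289.90816327]
top70 ((534.1103515625, 261.79559326171875), (19.6868839263916, 43.21059799194336), 84.75829315185547) [144.82051282 264.35897436]
(220, 251) [114  12 108] [558.21981666 155.76052731  20.21289677]
(250, 296) [ 14 139  81] [486.38891858 106.23694504  17.41098866]
(383, 281) [ 19  64 112] [ 512.7133879  -101.83337099   70.24470434]
(275, 395) [ 17 100 102] [342.44796115  59.09586975  85.36442817]
(240, 200) [ 30   6 128] [644.23369804 127.67565147   1.1028521 ]
rack (159, 282, 175, 33) 1842.5
rack (164, 240, 146, 27) 1570.5
rack (113, 236, 33, 56) 935.5
upmin [9.07408433e-02 5.53421572e+02] x at y mid [563.8033831  114.41166296] 0.9241494949911839
upmax [9.16173664e-02 5.33519040e+02] x at y mid [543.96437081 114.01037688] 0.8117214357156399
lomin [9.23161370e-02 4.85378015e+02] x at y mid [495.8130762  113.03616053] 0.9086513028961463
lomax [9.14251143e-02 4.65690110e+02] x at y mid [475.98776264 112.6348387 ] 0.8592267281646855
pin z29 [[543.5594037    3.84708173  29.        ]] knob z63 [[596.67195985 -15.63072829  63.        ]] [596.66253135 -15.62872803  63.09615935] [543.58746672   3.84746643  28.26934831]
cup [[375.97788222  59.68273262  85.        ]]
bowl [[ 665.60860491 -229.9780506    50.        ]]
jar [[681.47309768 191.92638891  80.        ]]
purple [[ 387.19860774 -206.74906705   70.        ]]
```

View pics/c1.png

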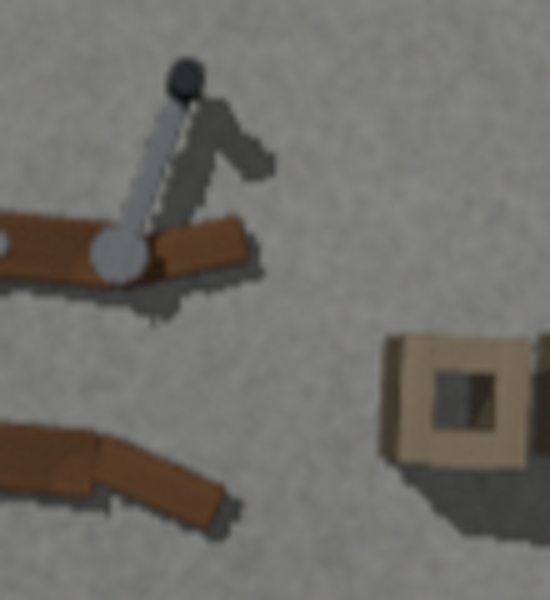

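The crop shows the keeper pin at about crop (118,255), the knob at (186,78) and both flares clear. In world coordinates the mouth origin is about (510, 7), with the bay pointing along (0.091, 0.996). I'll start by moving over the bench, turning the tool square to the rack.

```bash
cat >> h.py <<'E'
O=np.array([510.,7.]);Y=np.array([.0911,.9958]);X=np.array([.9958,-.0911])
from scipy.spatial.transform import Rotation as Ro
def toR(p): p=np.array(p)[:2]-O;return np.array([p@X,p@Y])
def go(xr,yr,z,ang=-1.662):
    "shift in tool axes from measured pose to rack (xr,yr), height z"
    s=read_state();R=Ro.from_quat(s["ee_rot"]);W=O+xr*X+yr*Y
    d=R.inv().apply(np.r_[W,z]-s["position"]);x=R.as_matrix()[:,0];a=np.arctan2(x[1],x[0])
    t=Ro.from_matrix(np.array([[np.cos(ang),np.sin(ang),0],[np.sin(ang),-np.cos(ang),0],[0,0,-1.]]).copy())
    print("tool shift mm",d.round(1),"rotvec",(R.inv()*t).as_rotvec().round(3),"rack now",toR(s["position"]).round(1),s["position"][2].round(1),"F",s["contact_force"].round(1),"w",round(s["gripper_width"],1),"t",round(s["clock"],2))
E
python3 -m handwheel '[[0.051,0.026,0.0,0,0,0.14,1],[0.102,0.052,0,0,0,0.28,1],[0.153,0.077,0,0,0,0.42,1],[0.205,0.103,0.0,0,0,0.56,1],[0.256,0.128,0.0,0,0,0.7,1],[0.308,0.154,0.01,0,0,0.84,1],[0.36,0.18,0.02,0,0,0.98,1],[0.41,0.205,0.03,0,0,1.12,1],[0.46,0.23,0.03,0,0,1.24,1],[0.513,0.256,0.03,0,0,1.36,1]]'
python3 -c "
from h import *
go(0,-108,150);print(read_state()['joints'].round(2))"
```

```text
clock: 1.35
position: [600.3, 198.4, 200.7]
ee_rot: [-0.673, 0.74, 0.0, -0.001]
contact_force: [1.1, 0.6, 0.5]
gripper_width: 85.7
grasp_force: 0.0
tool shift mm [307.   71.4  50.9] rotvec [ 0.001 -0.001 -0.003] rack now [ 72.5 198.8] 200.7 F [1.1 0.6 0.5] w 85.7 t 1.35
[ 0.57  0.42 -0.02 -0.   -1.14 -0.67]
```

```bash
python3 -m handwheel '[[0.055,0.013,0.01,0,0,0,1],[0.11,0.026,0.02,0,0,0,1],[0.165,0.039,0.03,0,0,0,1],[0.22,0.052,0.04,0,0,0,1],[0.275,0.064,0.051,0,0,0,1],[0.307,0.0714,0.051,0,0,0,1],[0.307,0.0714,0.09,0,0,0,1],[0.307,0.0714,0.13,0,0,0,1],[0.307,0.0714,0.164,0,0,0,1],[0.307,0.0714,0.164,0,0,0,1]]'
python3 -c "
from h import *
go(0,-108,36)"
```

```text
clock: 2.6
position: [498.1, -99.7, 34.9]
ee_rot: [-0.674, 0.739, 0.002, -0.003]
contact_force: [0.0, 0.1, 0.9]
gripper_width: 85.6
grasp_force: 0.0
tool shift mm [ 0.7 -2.1 -1.1] rotvec [ 0.007 -0.001 -0.   ] rack now [  -2.1 -107.3] 34.9 F [0.  0.1 0.9] w 85.6 t 2.6
```

```bash
python3 -m handwheel '[[0,-0.002,-0.001,0.0,0,0,0.4],[0,-0.002,-0.001,0,0,0,-0.5],[0,-0.002,-0.001,0,0,0,-0.5],[0,-0.002,-0.001,0,0,0,-0.5],[0,-0.002,-0.001,0,0,0,-0.5],[0,-0.002,-0.001,0,0,0,-0.5]]'
python3 -c "
from h import *
go(0,-108,36)"
```

```text
clock: 3.35
position: [502.9, -99.4, 39.8]
ee_rot: [-0.674, 0.738, -0.001, 0.001]
contact_force: [-1.3, 0.8, 6.0]
gripper_width: 39.0
grasp_force: 59.8
tool shift mm [1.3 2.6 3.8] rotvec [-0.002  0.     0.001] rack now [   2.6 -106.6] 39.8 F [-1.3  0.8  6. ] w 39.0 t 3.35
```

```bash
python3 -m handwheel '[[0,0,0,0,0,0,0.6],[0,0,0,0,0,0,0.6],[0,0,0,0,0,0,0.6]]'
python3 -c "
from h import *
go(2,-158,37)"
```

```text
clock: 3.72
position: [502.5, -99.6, 38.3]
ee_rot: [-0.674, 0.739, -0.0, 0.0]
contact_force: [0.5, -1.1, -0.2]
gripper_width: 68.6
grasp_force: 0.0
tool shift mm [51.1  0.2  1.3] rotvec [-0.  0.  0.] rack now [   2.2 -106.8] 38.3 F [ 0.5 -1.1 -0.2] w 68.6 t 3.73
```

```bash
python3 -m handwheel '[[0.025,0,0,0,0,0,0.6],[0.05,0,0,0,0,0,0.6],[0.051,0,0.0,0,0,0,0.6],[0.051,0,0.0,0,0,0,-0.5],[0.051,0,0.0,0,0,0,-0.5],[0.051,0,0,0,0,0,-0.5],[0.051,0,0,0,0,0,-0.5],[0.051,0,0,0,0,0,0.6],[0.051,0,0,0,0,0,0.6],[0.051,0,0,0,0,0,0.6]]'
python3 -m handwheel '[[0.025,0,0,0,0,0,0.6],[0.048,0,0,0,0,0,0.6],[0.048,0,0.0,0,0,0,0.6],[0.048,0,0.0,0,0,0,-0.5],[0.048,0,0.0,0,0,0,-0.5],[0.048,0,0,0,0,0,-0.5],[0.048,0,0,0,0,0,-0.5],[0.048,0,0,0,0,0,0.6],[0.048,0,0,0,0,0,0.6],[0.048,0,0,0,0,0,0.6]]'
python3 -m handwheel '[[0.025,0,0,0,0,0,0.6],[0.05,0,0,0,0,0,0.6],[0.053,0,0.0,0,0,0,0.6],[0.053,0,0.0,0,0,0,0.6],[0.053,0,0.0,0,0,0,-0.5],[0.053,0,0.0,0,0,0,-0.5],[0.053,0,0,0,0,0,-0.5],[0.053,0,0,0,0,0,-0.5]]'
python3 - <<'E'
from h import *
go(0,-258,37)
im,d=get_image("top");cv2.imwrite("pics/t1.png",im);np.save("pics/t1.npy",d)
E
```

```text
clock: 4.97
position: [497.3, -150.4, 38.0]
ee_rot: [-0.674, 0.739, 0.0, -0.0]
contact_force: [-0.0, -0.1, 0.8]
gripper_width: 68.5
grasp_force: 0.0
clock: 6.22
position: [493.2, -198.2, 38.1]
ee_rot: [-0.674, 0.739, 0.0, -0.0]
contact_force: [-0.6, -0.6, 0.4]
gripper_width: 68.5
grasp_force: 0.0
clock: 7.22
position: [489.3, -250.6, 38.7]
ee_rot: [-0.674, 0.738, -0.0, 0.0]
contact_force: [1.3, 1.7, 3.0]
gripper_width: 39.4
grasp_force: 60.7
tool shift mm [-0.4  2.9  1.7] rotvec [-0.001  0.     0.001] rack now [   2.9 -258.4] 38.7 F [1.3 1.7 3. ] w 39.4 t 7.22
```

View pics/t1.png

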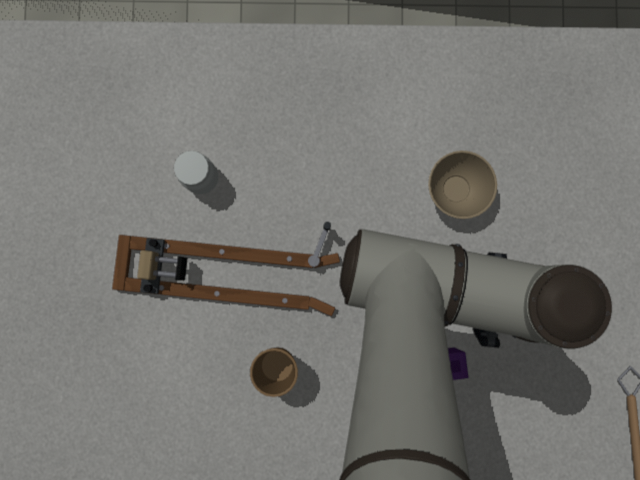

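The arm hides the row from the top camera: its wrist covers pixels 345–610 × 230–345. The rack, keeper and bystanders haven't moved. I'll measure the row against the rack in the scene camera instead.

Run:
```python
from h import *
for k in ("0","1"):
    if k=="0": im=cv2.imread("pics/scene0.png");d=np.load("pics/scene0.npy")
    else: im,d=get_image("scene");cv2.imwrite("pics/s1.png",im)
    m,P=tops("scene",im,d,64,76);m=cv2.morphologyEx(m,cv2.MORPH_OPEN,np.ones((2,2)))
    for c in comps(m,60):
        w=cast("scene",c[:,0],70)[:,:2].astype(np.float32);r=cv2.minAreaRect(w);print(k,toR(r[0]).round(1),np.round(r[1],1),round(r[2],1))
    hsv=cv2.cvtColor(im,cv2.COLOR_BGR2HSV)
    r=(hsv[...,0]<15)&(hsv[...,1]>120)&(P[...,2]>11)&(P[...,2]<21)
    Q=(P[r][:,:2]-O)@np.c_[X,Y]
    for a,b in((20,60),(60,110),(110,160)):
        q=Q[(Q[:,1]>a)&(Q[:,1]<b)];
        L=q[(q[:,0]<0)&(q[:,0]>-60),0];H=q[(q[:,0]>0)&(q[:,0]<60),0]
        print(a,b,np.percentile(L,[3,97]).round(1),np.percentile(H,[3,97]).round(1))
```

```text
0 [  4.9 259. ] [20.  44.7] 86.1
0 [   1.6 -106. ] [41.2 44.5] 87.7
0 [   8.  -155.9] [41.5 45.4] 87.6
0 [   5.3 -203. ] [44.7 42.3] 0.2
0 [   6.5 -256.9] [43.  45.2] 84.7
0 [-109.8   49.6] [22.2 60.3] 5.1
0 [-157.1   42.9] [30.4 59.8] 0.7
20 60 [-42.3 -21.9] [25.3 45.9]
60 110 [-42.1 -22. ] [25.4 45.6]
110 160 [-42.2 -22.1] [25.7 45.6]
1 [  4.6 258.9] [19.7 44.2] 84.6
1 [   3.6 -105.5] [41.1 45.5] 85.1
1 [   5.7 -155.8] [41.6 44.6] 86.9
1 [   5.2 -203.2] [42.2 45.4] 89.2
1 [   0.7 -244. ] [49.2 19.6] 14.4
1 [-110.9   46.1] [61.2 23.3] 86.9
1 [-158.3   42.7] [28.4 59.9] 0.7
20 60 [-42. -22.] [25.8 46. ]
60 110 [-42.3 -22. ] [25.5 45.7]
110 160 [-42.7 -21.9] [25.7 45.6]
```

View pics/s1.png

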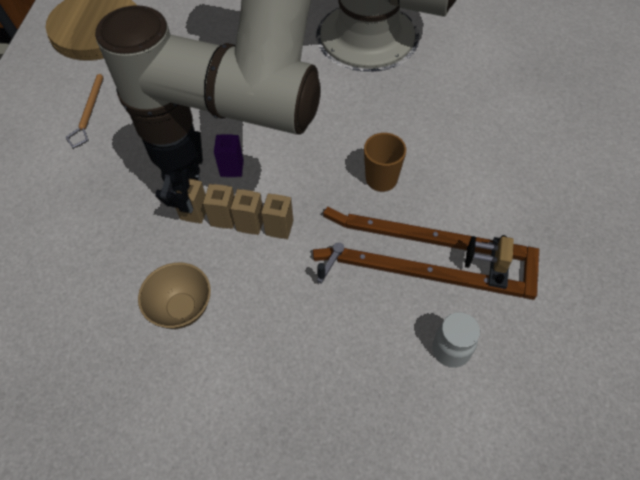

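The scene view shows prop_3 gripped at (185,200) and props 0–2 lined up at (278,210), (246,210) and (218,205). The path to the flares is clear. Relative to the rack centre the row sits about 2 mm towards +x, so I'll shift prop_3 over by that much and push slowly.

```bash
python3 - <<'E'
from h import *
d=np.load("pics/top0.npy");P=xyz("top",d)
Q=(P.reshape(-1,3)[:,:2]-O)@np.c_[X,Y];z=P.reshape(-1,3)[:,2]
s=(abs(Q[:,0])<17)&(Q[:,1]>150)&(Q[:,1]<280)&(z>22)&(z<80)
for a in range(150,280,5):
    t=s&(Q[:,1]>=a)&(Q[:,1]<a+5)
    if t.any(): print(a,t.sum(),z[t].max().round(0),end="; ")
E
python3 -m handwheel '[[0,0.001,0,0,0,0,-0.5],[0,0.002,0,0,0,0,-0.5],[-0.006,0.0025,0,0,0,0,-0.5],[-0.012,0.0025,0,0,0,0,-0.5],[-0.018,0.0025,0,0,0,0,-0.5],[-0.024,0.0025,0,0,0,0,-0.5],[-0.032,0.0025,0,0,0,0,-0.5],[-0.04,0.0025,0,0,0,0,-0.5],[-0.048,0.0025,0,0,0,0,-0.5],[-0.056,0.0025,0,0,0,0,-0.5]]'
python3 -c "
from h import *
go(0,-190,38)"
```

```text
200 95 57.0; 205 89 61.0; 210 34 58.0; 215 32 52.0; 220 31 51.0; 225 33 51.0; 230 32 50.0; 235 33 52.0; 240 45 52.0; 245 176 68.0; 250 74 70.0; 255 74 71.0; 260 72 70.0; 265 38 68.0; clock: 8.57
position: [490.2, -196.0, 38.7]
ee_rot: [-0.674, 0.738, 0.0, -0.001]
contact_force: [-0.7, -9.6, 4.5]
gripper_width: 39.2
grasp_force: 61.0
tool shift mm [-14.   -1.3   0.6] rotvec [ 0.002 -0.002  0.   ] rack now [  -1.3 -204. ] 38.7 F [-0.7 -9.6  4.5] w 39.2 t 8.57
```

```bash
cat >> h.py <<'E'
def row(save=None):
    im,d=get_image("scene")
    if save: cv2.imwrite(save,im)
    m,P=tops("scene",im,d,64,76);m=cv2.morphologyEx(m,cv2.MORPH_OPEN,np.ones((2,2)))
    for c in comps(m,60):
        w=cast("scene",c[:,0],70)[:,:2].astype(np.float32);r=cv2.minAreaRect(w);q=toR(r[0])-[2.3,2]
        if abs(q[0])<30: print("prop",q.round(1),np.round(r[1],1),round(r[2],1))
E
python3 -m handwheel '[[0,0,0,0,0,0,-0.5],[0,0,0,0,0,0,-0.5]]'
python3 -c "
from h import *
go(0,-190,38);row('pics/s2.png')"
```

```text
clock: 8.82
position: [490.2, -195.3, 38.6]
ee_rot: [-0.674, 0.738, 0.001, -0.001]
contact_force: [-0.4, -3.7, 5.9]
gripper_width: 39.2
grasp_force: 61.2
tool shift mm [-13.2  -1.3   0.6] rotvec [ 0.002 -0.001  0.001] rack now [  -1.3 -203.2] 38.6 F [-0.4 -3.7  5.9] w 39.2 t 8.82
prop [  2.5 256.8] [19.6 44.5] 85.1
prop [   2.  -134.8] [141.5  51.6] 82.2
```

View pics/s2.png

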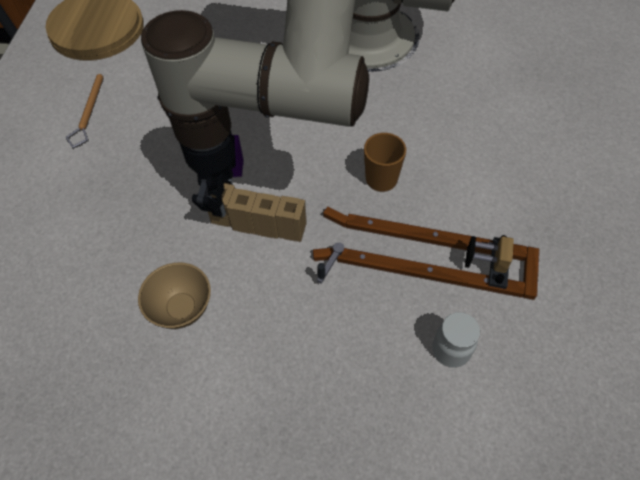

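The row is now one straight block, from (215,205) to (305,215), with a drag of about 4 N. I'll push it on towards the mouth.

```bash
python3 -m handwheel '[[-0.007,-0.001,0,0,0,0,-0.5],[-0.014,-0.001,0,0,0,0,-0.5],[-0.021,-0.001,0,0,0,0,-0.5],[-0.028,-0.001,0,0,0,0,-0.5],[-0.035,-0.001,0,0,0,0,-0.5],[-0.042,-0.001,0,0,0,0,-0.5],[-0.049,-0.001,0,0,0,0,-0.5],[-0.056,-0.001,0,0,0,0,-0.5],[-0.063,-0.001,0,0,0,0,-0.5],[-0.07,-0.001,0,0,0,0,-0.5]]'
python3 -c "
from h import *
go(0,-130,38);row()"
```

```text
clock: 10.12
position: [496.9, -126.7, 38.7]
ee_rot: [-0.674, 0.739, 0.0, -0.002]
contact_force: [-0.4, -9.4, 7.1]
gripper_width: 39.1
grasp_force: 61.2
tool shift mm [-4.4 -0.9  0.6] rotvec [ 0.003 -0.002  0.   ] rack now [  -0.9 -134.3] 38.7 F [-0.4 -9.4  7.1] w 39.1 t 10.12
prop [  2.2 256.8] [19.8 44. ] 84.6
prop [  2.4 -64. ] [136.3  51.5] 82.0
```

```bash
python3 -m handwheel '[[-0.005,-0.0005,0,0,0,0,-0.5],[-0.01,-0.0005,0,0,0,0,-0.5],[-0.015,-0.0005,0,0,0,0,-0.5],[-0.02,-0.0005,0,0,0,0,-0.5],[-0.025,-0.0005,0,0,0,0,-0.5],[-0.03,-0.0005,0,0,0,0,-0.5],[-0.035,-0.0005,0,0,0,0,-0.5],[-0.04,-0.0005,0,0,0,0,-0.5]]'
python3 -m handwheel '[[-0.006,0,0,0,0,0,-0.5],[-0.012,0,0,0,0,0,-0.5],[-0.018,0,0,0,0,0,-0.5],[-0.024,0,0,0,0,0,-0.5],[-0.03,0,0,0,0,0,-0.5],[-0.036,0,0,0,0,0,-0.5],[-0.042,0,0,0,0,0,-0.5]]'
python3 - <<'E'
from h import *
go(0,-50,38);row('pics/s3.png')
cv2.imwrite('pics/s3c.png',cv2.resize(cv2.imread('pics/s3.png')[140:320,180:420],None,fx=3,fy=3))
E
```

```text
clock: 11.18
position: [500.3, -87.5, 38.6]
ee_rot: [-0.674, 0.738, 0.001, -0.003]
contact_force: [-0.9, -11.0, 9.1]
gripper_width: 39.4
grasp_force: 61.4
clock: 12.05
position: [503.9, -45.8, 38.6]
ee_rot: [-0.674, 0.739, 0.001, -0.003]
contact_force: [-0.8, -10.6, 9.7]
gripper_width: 39.1
grasp_force: 61.5
tool shift mm [-3.2 -1.2  0.6] rotvec [ 0.006 -0.004  0.   ] rack now [ -1.2 -53.2] 38.6 F [ -0.8 -10.6   9.7] w 39.1 t 12.05
prop [  2.6 256.9] [19.9 44.7] 85.3
prop [ 2.2 20.4] [127.9  49.2] 83.7
```

View pics/s3c.png

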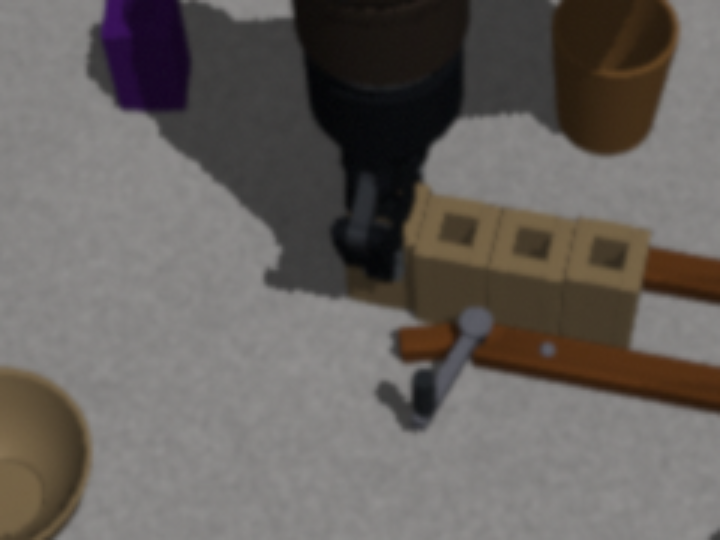

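The crop shows the row in the flare and between the rails, standing and in line, with the keeper at crop (450,365) clear of the fingers. The drag is steady at about 10.6 N.

```bash
python3 -m handwheel '[[-0.006,-0.001,0,0,0,0,-0.5],[-0.012,-0.001,0,0,0,0,-0.5],[-0.018,-0.001,0,0,0,0,-0.5],[-0.024,-0.001,0,0,0,0,-0.5],[-0.03,-0.001,0,0,0,0,-0.5],[-0.036,-0.001,0,0,0,0,-0.5],[-0.042,-0.001,0,0,0,0,-0.5],[-0.048,-0.001,0,0,0,0,-0.5],[-0.054,-0.001,0,0,0,0,-0.5]]'
python3 -m handwheel '[[-0.005,0,0,0,0,0,-0.5],[-0.01,0,0,0,0,0,-0.5],[-0.015,0,0,0,0,0,-0.5],[-0.02,0,0,0,0,0,-0.5],[-0.025,0,0,0,0,0,-0.5],[-0.029,0,0,0,0,0,-0.5],[-0.033,0,0,0,0,0,-0.5]]'
python3 -c "
from h import *
go(0,50,38);row()"
```

```text
clock: 13.22
position: [508.8, 6.7, 38.6]
ee_rot: [-0.674, 0.739, 0.001, -0.005]
contact_force: [-1.5, -15.2, 11.7]
gripper_width: 39.0
grasp_force: 61.8
clock: 14.1
position: [511.7, 39.1, 38.6]
ee_rot: [-0.674, 0.739, 0.001, -0.005]
contact_force: [-2.0, -13.9, 13.2]
gripper_width: 39.0
grasp_force: 61.8
tool shift mm [-17.9  -1.2   0.5] rotvec [ 0.008 -0.007 -0.   ] rack now [-1.2 32.1] 38.6 F [ -2.  -13.9  13.2] w 39.0 t 14.1
prop [  2.3 256.9] [19.8 44.2] 85.3
prop [  2.8 106.8] [125.6  46.8] 85.9
```

```bash
for i in 1; do python3 -m handwheel '[[-0.002,-0.0005,0,0,0,0,-0.5],[-0.004,-0.0005,0,0,0,0,-0.5],[-0.006,-0.0005,0,0,0,0,-0.5],[-0.008,-0.0005,0,0,0,0,-0.5]]'; done
python3 -m handwheel '[[-0.002,0,0,0,0,0,-0.5],[-0.004,0,0,0,0,0,-0.5],[-0.006,0,0,0,0,0,-0.5]]'
```

```text
clock: 14.65
position: [512.5, 46.5, 38.7]
ee_rot: [-0.674, 0.739, 0.001, -0.006]
contact_force: [-2.9, -14.6, 13.9]
gripper_width: 39.1
grasp_force: 62.0
clock: 15.02
position: [513.0, 52.4, 38.7]
ee_rot: [-0.674, 0.739, 0.001, -0.006]
contact_force: [-1.8, -14.5, 14.8]
gripper_width: 39.0
grasp_force: 62.0
```

```bash
python3 -m handwheel '[[-0.002,0,0,0,0,0,-0.5],[-0.004,0,0,0,0,0,-0.5],[-0.006,0,0,0,0,0,-0.5]]'; python3 -m handwheel '[[-0.0015,0,0,0,0,0,-0.5],[-0.003,0,0,0,0,0,-0.5]]'; python3 -m handwheel '[[-0.0015,0,0,0,0,0,-0.5],[-0.003,0,0,0,0,0,-0.5]]'
```

```text
clock: 15.4
position: [513.5, 58.3, 38.7]
ee_rot: [-0.674, 0.739, 0.001, -0.006]
contact_force: [-2.8, -14.2, 14.9]
gripper_width: 39.0
grasp_force: 62.0
clock: 15.65
position: [513.8, 61.3, 38.7]
ee_rot: [-0.674, 0.739, 0.001, -0.006]
contact_force: [-2.5, -14.0, 14.7]
gripper_width: 39.0
grasp_force: 62.0
clock: 15.9
position: [514.1, 64.2, 38.7]
ee_rot: [-0.674, 0.739, 0.001, -0.006]
contact_force: [-3.0, -14.3, 13.7]
gripper_width: 39.2
grasp_force: 62.0
```

```bash
python3 -m handwheel '[[-0.001,0,0,0,0,0,-0.5],[-0.002,0,0,0,0,0,-0.5]]' | sed -n 2,4p; python3 -m handwheel '[[-0.001,0,0,0,0,0,-0.5],[-0.002,0,0,0,0,0,-0.5]]'| sed -n 2,4p
```

```text
position: [514.3, 66.1, 38.7]
ee_rot: [-0.674, 0.739, 0.001, -0.006]
contact_force: [-3.0, -14.8, 14.1]
position: [514.4, 68.1, 38.7]
ee_rot: [-0.674, 0.739, 0.001, -0.006]
contact_force: [-1.9, -13.9, 14.1]
```

```bash
python3 -m handwheel '[[-0.001,0,0,0,0,0,-0.5],[-0.002,0,0,0,0,0,-0.5]]' | sed -n 2,4p; python3 -m handwheel '[[-0.001,0,0,0,0,0,-0.5],[-0.002,0,0,0,0,0,-0.5]]'| sed -n 2,4p
```

```text
position: [514.6, 70.1, 38.7]
ee_rot: [-0.674, 0.739, 0.001, -0.006]
contact_force: [-1.9, -14.4, 14.7]
position: [514.8, 72.0, 38.7]
ee_rot: [-0.674, 0.739, 0.001, -0.006]
contact_force: [-2.0, -14.7, 14.6]
```

```bash
python3 -m handwheel '[[-0.001,0,0,0,0,0,-0.5],[-0.002,0,0,0,0,0,-0.5]]' | sed -n 2,4p; python3 -m handwheel '[[-0.001,0,0,0,0,0,-0.5],[-0.002,0,0,0,0,0,-0.5]]'| sed -n 2,4p
python3 -c "
from h import *
im,d=get_image('scene');cv2.imwrite('pics/s4.png',im)
cv2.imwrite('pics/s4c.png',cv2.resize(im[160:320,300:560],None,fx=3,fy=3))"
```

```text
position: [515.0, 74.0, 38.7]
ee_rot: [-0.674, 0.739, 0.001, -0.006]
contact_force: [-1.5, -16.1, 14.7]
position: [515.0, 75.3, 38.7]
ee_rot: [-0.674, 0.739, 0.0, -0.007]
contact_force: [-1.1, -17.6, 14.5]
```

View pics/s4c.png

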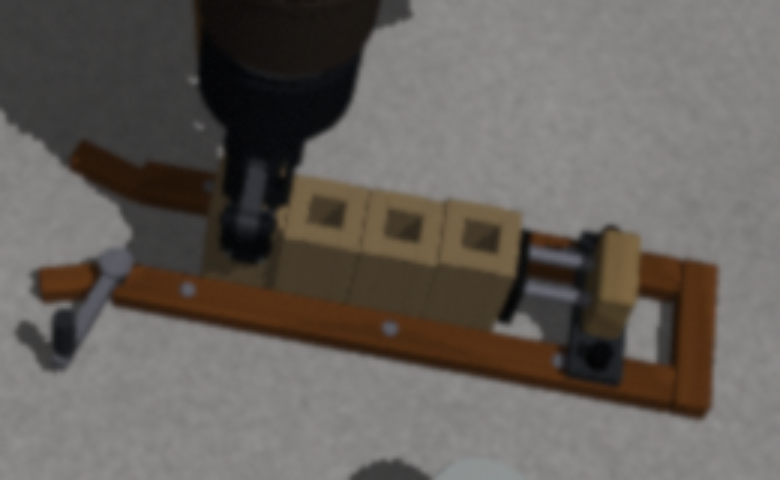

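The crop shows the lead prop's face on the black buffer plate at crop (522,265), with all four props upright in line. Contact came at y≈73.5, where the drag was 14.4 N, so I'll press on to about 26–27 N.

```bash
python3 -m handwheel '[[-0.001,0,0,0,0,0,-0.5],[-0.002,0,0,0,0,0,-0.5],[-0.002,0,0,0,0,0,-0.5]]' | sed -n 2,4p; python3 -m handwheel '[[-0.001,0,0,0,0,0,-0.5],[-0.0015,0,0,0,0,0,-0.5],[-0.0015,0,0,0,0,0,-0.5]]'| sed -n 2,4p
```

```text
position: [515.0, 76.6, 38.7]
ee_rot: [-0.674, 0.739, 0.0, -0.007]
contact_force: [-1.5, -20.4, 15.5]
position: [514.9, 77.4, 38.7]
ee_rot: [-0.674, 0.739, 0.0, -0.008]
contact_force: [0.2, -22.2, 15.9]
```

```bash
python3 -m handwheel '[[-0.001,0,0,0,0,0,-0.5],[-0.002,0,0,0,0,0,-0.5],[-0.002,0,0,0,0,0,-0.5]]' | sed -n 2,4p;  python3 -m handwheel '[[-0.001,0,0,0,0,0,-0.5],[-0.001,0,0,0,0,0,-0.5]]'| sed -n 2,4p
```

```text
position: [514.9, 78.6, 38.7]
ee_rot: [-0.673, 0.739, 0.0, -0.008]
contact_force: [0.3, -25.7, 15.1]
position: [514.9, 79.1, 38.7]
ee_rot: [-0.673, 0.739, 0.0, -0.009]
contact_force: [0.6, -27.7, 16.0]
```

That gives about 13 N on the buffer. I'll let go and rise straight up.

```bash
python3 -m handwheel '[[0,0,0,0,0,0,0.0],[0,0,0,0,0,0,0.4],[0,0,0,0,0,0,0.4],[0,0,0,0,0,0,0.4],[0,0,-0.02,0,0,0,0.4],[0,0,-0.06,0,0,0,0.4],[0,0,-0.11,0,0,0,0.4],[0.04,0,-0.13,0,0,0,0.4],[0.09,0,-0.13,0,0,0,0.4],[0.14,0,-0.13,0,0,0,0.4]]'
python3 -m handwheel '[[0.04,0,0,0,0,0,-0.2],[0.08,0,0,0,0,0,-1],[0.12,0,0,0,0,0,-1],[0.12,0,0,0,0,0,-1]]'
python3 - <<'E'
from h import *
row()
im,d=get_image('top');cv2.imwrite('pics/t5.png',im)
cv2.imwrite('pics/t5c.png',cv2.resize(im[190:350,100:360],None,fx=3,fy=3,interpolation=cv2.INTER_CUBIC))
m,P=tops("top",im,d)
for c in comps(m):
    r=cv2.minAreaRect(cast("top",c[:,0],70)[:,:2].astype(np.float32));print(toR(r[0]).round(1),np.round(r[1],1),round(r[2],1))
go(88.4,-50,46)
E
```

```text
clock: 20.08
position: [507.1, -52.9, 168.8]
ee_rot: [-0.675, 0.738, -0.0, 0.001]
contact_force: [1.1, 0.6, -0.1]
gripper_width: 59.4
grasp_force: 0.0
clock: 20.58
position: [495.9, -173.3, 168.0]
ee_rot: [-0.673, 0.74, 0.0, -0.0]
contact_force: [-0.0, 0.4, 0.2]
gripper_width: -0.1
grasp_force: 0.0
prop [  2.2 256.8] [19.9 44. ] 84.6
prop [  1.8 126.5] [160.3  49.2] 83.3
[  3.4 147.1] [119.6  41.5] 86.4
[  0.8 255.7] [20.1 43.2] 84.8
tool shift mm [-129.1  -85.8  122.1] rotvec [ 0.  0. -0.] rack now [   2.6 -179.1] 168.1 F [ 0.4 -0.2  0.5] w -0.0 t 20.68
```

View pics/t5c.png

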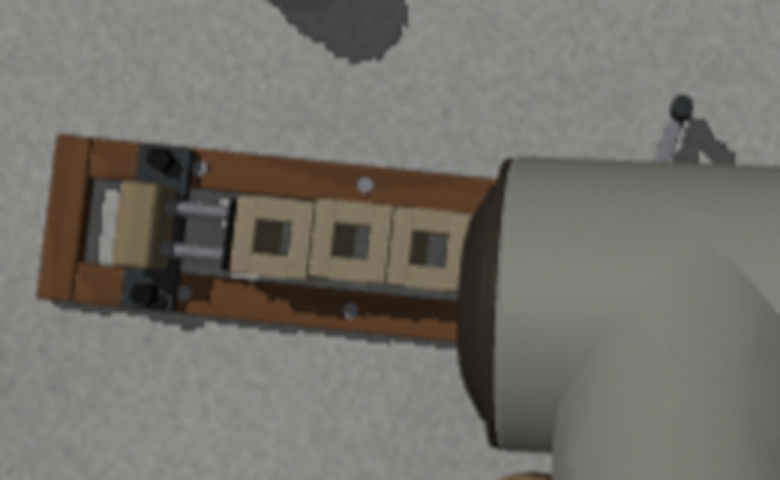

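The crop shows the row seated against the buffer plate at crop (230,235), in line. I'll measure how far the buffer is still pressed by comparing plate positions before and after.

Run:
```python
from h import *
a=cv2.imread('pics/top0.png');b=cv2.imread('pics/t5.png')
im,_=get_image('scene');cv2.imwrite('pics/s5.png',im);s0=cv2.imread('pics/scene0.png')
# plate edge facing the stop (rod side): profiles along columns
for v in (262,265,268,271,274,277): print("top",v,a[v,158:194].mean(1).astype(int).tolist(),"\n     ",b[v,158:194].mean(1).astype(int).tolist())
for v in (243,247,251): print("scn",v,s0[v,460:500].mean(1).astype(int).tolist(),"\n     ",cv2.imread('pics/s4.png')[v,460:500].mean(1).astype(int).tolist(),"\n     ",im[v,460:500].mean(1).astype(int).tolist())
print([cast('top',[(u,268)],50)[0].round(1).tolist() for u in(180,181)])
```

```text
top 262 [26, 26, 29, 31, 48, 57, 59, 61, 61, 63, 62, 62, 62, 64, 66, 67, 71, 74, 71, 40, 14, 15, 12, 8, 9, 6, 5, 3, 27, 98, 121, 106, 97, 75, 72, 111] 
      [29, 29, 31, 35, 53, 62, 65, 65, 65, 67, 66, 68, 67, 69, 71, 74, 79, 55, 26, 20, 64, 106, 116, 114, 113, 113, 109, 97, 93, 95, 98, 102, 104, 105, 110, 113]
top 265 [23, 23, 18, 23, 57, 65, 63, 61, 60, 61, 62, 63, 62, 61, 62, 65, 95, 119, 85, 36, 15, 14, 12, 5, 4, 5, 5, 6, 43, 113, 128, 90, 67, 65, 64, 64] 
      [26, 22, 19, 27, 63, 70, 69, 66, 66, 66, 67, 68, 67, 66, 67, 73, 99, 63, 19, 32, 102, 116, 115, 113, 113, 112, 95, 61, 43, 41, 42, 41, 42, 42, 41, 42]
top 268 [21, 20, 18, 34, 60, 65, 65, 64, 66, 63, 63, 63, 64, 62, 63, 64, 66, 64, 39, 18, 12, 12, 11, 9, 7, 3, 1, 17, 72, 114, 123, 87, 68, 67, 67, 65] 
      [23, 25, 19, 40, 64, 70, 70, 69, 70, 70, 68, 68, 69, 67, 68, 69, 61, 34, 16, 39, 100, 114, 113, 112, 112, 113, 83, 53, 43, 42, 43, 43, 42, 43, 42, 46]
top 271 [65, 72, 70, 72, 75, 74, 75, 77, 70, 65, 65, 63, 61, 59, 59, 62, 64, 54, 30, 16, 14, 12, 11, 5, 2, 2, 2, 14, 53, 63, 64, 63, 63, 62, 63, 63] 
      [70, 77, 75,
[... 1632 characters left out ...]
, 92, 92, 92, 91, 90, 91, 92, 92, 92, 90, 73, 34, 13, 12, 22, 31, 36, 40, 45, 51, 56, 60, 64, 70, 74, 80, 84, 86, 91, 94, 93, 80, 55, 44, 42, 39, 35, 37]
scn 251 [56, 57, 55, 55, 62, 69, 53, 21, 5, 5, 8, 11, 10, 12, 18, 24, 24, 24, 22, 21, 20, 20, 18, 19, 19, 19, 18, 18, 19, 19, 18, 15, 13, 15, 17, 23, 26, 28, 30, 37] 
      [57, 59, 58, 58, 61, 68, 75, 80, 83, 85, 83, 69, 36, 14, 14, 20, 25, 27, 25, 24, 23, 22, 22, 20, 20, 20, 21, 22, 21, 22, 20, 18, 16, 16, 19, 25, 30, 31, 33, 40] 
      [55, 56, 57, 58, 62, 66, 73, 77, 80, 82, 81, 70, 42, 18, 13, 16, 21, 24, 24, 23, 22, 22, 20, 19, 21, 20, 21, 20, 21, 21, 20, 17, 17, 17, 19, 24, 29, 30, 32, 40]
[[529.3, 212.7, 50.0], [529.3, 211.2, 50.0]]
```

The buffer plate is still about 2 mm in. The spring relaxed to the row's own friction limit after release, having peaked at roughly 13 N, and the row is seated. Next is the keeper: I'll grip the knob and lead it round its arc.

```bash
python3 -c "
from h import *
go(88.4,-14.6,41)"
python3 -m handwheel '[[-0.03,-0.0858,0,0,0,0,0],[-0.09,-0.0858,0,0,0,0,0],[-0.14,-0.0858,0.01,0,0,0,0],[-0.164,-0.0858,0.04,0,0,0,0],[-0.164,-0.0858,0.05,0,0,0,0],[-0.164,-0.0858,0.05,0,0,0,0]]'
python3 - <<'E'
from h import *
go(88.4,-14.6,41)
s=read_state();R=Ro.from_quat(s["ee_rot"]);im,_=get_image("wrist")
m=camera_model("wrist");H=np.array(m["hand_eye"])
# rays of wrist pixels to world: project expected knob top and corners
def proj(p):
    t=R.inv().apply(p-s["position"]);c=np.linalg.inv(H)@np.r_[t,1];q=m["K"]@c[:3];return q[:2]/q[2]
W=O+88.4*X-14.6*Y
uv=proj(np.r_[W,63]);print("expected knob top px",uv)
u,v=uv.astype(int);x0=max(0,u-130);y0=max(0,v-100)
cv2.imwrite("pics/w1.png",cv2.resize(im[y0:y0+200,x0:x0+260],None,fx=3,fy=3));print(x0,y0)
E
```

```text
tool shift mm [-164.   -85.9  127.2] rotvec [0.    0.    0.001] rack now [   2.7 -178.7] 168.2 F [0.4 0.4 0.1] w -0.0 t 20.73
clock: 21.48
position: [596.2, -16.0, 117.8]
ee_rot: [-0.675, 0.738, 0.0, -0.001]
contact_force: [-0.3, 0.0, 0.8]
gripper_width: 42.6
grasp_force: 0.0
tool shift mm [-0.5 -0.6 76.8] rotvec [ 0.002 -0.001  0.001] rack now [ 87.9 -15. ] 117.8 F [-0.3  0.   0.8] w 42.6 t 21.48
expected knob top px [315.14855934 264.87830046]
185 164
```

View pics/w1.png

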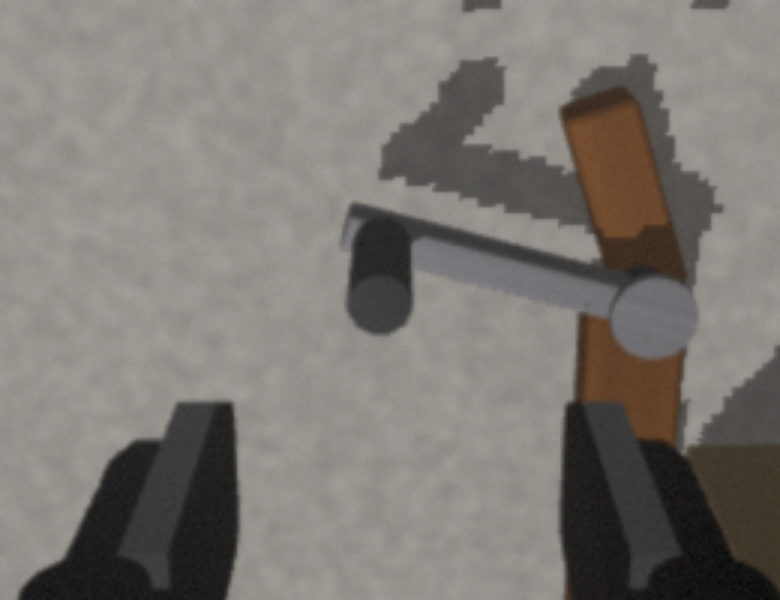

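The wrist view shows the knob top at crop (380,303), about 1.7 mm further towards +x than predicted, and it is well inside the open jaw. I'll correct for that, go down and grip.

```bash
python3 -m handwheel '[[0,-0.0015,0.03,0,0,0,0],[0,-0.0015,0.06,0,0,0,0],[0,-0.0015,0.077,0,0,0,0],[0,-0.0015,0.077,0,0,0,0],[0,-0.0015,0.077,0,0,0,-0.9],[0,-0.0015,0.077,0,0,0,-0.9],[0,-0.0015,0.077,0,0,0,-0.9],[0,-0.0015,0.077,0,0,0,-0.9]]'
python3 - <<'E'
from h import *
go(88.4,-14.6,41)
p=toR(read_state()["position"]);P=np.array([34,0.]);v=p-P;th=np.pi-np.arctan2(-v[1],v[0]);r=58
print("theta",th,np.hypot(*v))
for t in np.arange(th,-.01,-.16).tolist()+[0]:
    k=np.array([34-58*np.cos(t),-58*np.sin(t)])-[34-58*np.cos(th),-58*np.sin(th)];print(round(t,2),"tool dx,dy mm",(-k[1]).round(1),(-k[0]).round(1))
E
```

```text
clock: 22.52
position: [599.7, -16.4, 42.9]
ee_rot: [-0.674, 0.738, -0.001, 0.001]
contact_force: [1.8, -0.6, 5.6]
gripper_width: 9.5
grasp_force: 58.7
tool shift mm [-0.5  3.1  1.9] rotvec [-0.004  0.     0.001] rack now [ 91.5 -15.1] 42.9 F [ 1.8 -0.6  5.6] w 9.5 t 22.52
theta 2.885007845567708 59.431003741561405
2.89 tool dx,dy mm -0.0 -0.0
2.73 tool dx,dy mm 8.7 3.1
2.57 tool dx,dy mm 16.9 7.5
2.41 tool dx,dy mm 24.2 13.1
2.25 tool dx,dy mm 30.6 19.9
2.09 tool dx,dy mm 35.8 27.6
1.93 tool dx,dy mm 39.7 36.0
1.77 tool dx,dy mm 42.2 44.9
1.61 tool dx,dy mm 43.2 54.1
1.45 tool dx,dy mm 42.8 63.4
1.29 tool dx,dy mm 40.9 72.5
1.13 tool dx,dy mm 37.6 81.1
0.97 tool dx,dy mm 33.0 89.1
0.81 tool dx,dy mm 27.1 96.3
0.65 tool dx,dy mm 20.2 102.4
0.49 tool dx,dy mm 12.3 107.4
0.33 tool dx,dy mm 3.8 111.1
0.17 tool dx,dy mm -5.2 113.3
0.01 tool dx,dy mm -14.4 114.1
0 tool dx,dy mm -14.7 114.1
```

```bash
python3 -m handwheel '[[0.0045,0.0014,0,0,0,0,-0.9],[0.0087,0.0031,0,0,0,0,-0.9],[0.0129,0.0052,0,0,0,0,-0.9],[0.0169,0.0075,0,0,0,0,-0.9],[0.0206,0.0102,0,0,0,0,-0.9],[0.0242,0.0131,0,0,0,0,-0.9]]'
python3 -c "
from h import *
go(0,0,41)"
```

```text
clock: 23.28
position: [585.9, -39.7, 42.9]
ee_rot: [-0.675, 0.738, -0.002, 0.003]
contact_force: [7.3, -8.4, 3.8]
gripper_width: 9.0
grasp_force: 59.0
tool shift mm [-39.7  79.8   1.4] rotvec [-0.007  0.     0.001] rack now [ 79.8 -39.6] 42.9 F [ 7.3 -8.4  3.8] w 9.0 t 23.27
```

```bash
python3 -m handwheel '[[0.0043,0.0025,0,0,0,0,-0.9],[0.0074,0.0058,0,0,0,0,-0.9],[0.0105,0.009,0,0,0,0,-0.9],[0.0126,0.0135,0,0,0,0,-0.9],[0.0148,0.018,0,0,0,0,-0.9],[0.0165,0.0225,0,0,0,0,-0.9]]'
python3 -c "
from h import *
go(0,0,41)"
```

```text
clock: 24.02
position: [563.0, -55.8, 42.9]
ee_rot: [-0.674, 0.739, -0.004, 0.003]
contact_force: [11.3, -9.8, -0.2]
gripper_width: 9.7
grasp_force: 59.3
tool shift mm [-57.7  58.5   1.3] rotvec [-0.009 -0.001 -0.   ] rack now [ 58.4 -57.7] 42.9 F [11.3 -9.8 -0.2] w 9.7 t 24.02
```

There's a steady radial load of about 13 N, so the arc centre is slightly off. I'll loosen the jaw to a cage and push the knob with the trailing finger.

```bash
python3 -m handwheel '[[0,0,0,0,0,0,-0.5],[0,0,0,0,0,0,-0.5],[0,0.01,0,0,0,0,-0.5],[0,0.02,0,0,0,0,-0.5],[0,0.029,0,0,0,0,-0.5],[-0.001,0.038,0,0,0,0,-0.5],[-0.003,0.047,0,0,0,0,-0.5],[-0.006,0.054,0,0,0,0,-0.5],[-0.009,0.06,0,0,0,0,-0.5]]'
python3 -c "
from h import *
go(0,0,41)"
python3 -m handwheel '[[-0.0035,0.0045,0,0,0,0,-0.5],[-0.007,0.009,0,0,0,0,-0.5],[-0.0115,0.013,0,0,0,0,-0.5],[-0.016,0.017,0,0,0,0,-0.5],[-0.016,0.017,0,0,0,0,-0.5]]'
python3 - <<'E'
from h import *
go(0,0,41)
im,_=get_image('scene');cv2.imwrite('pics/s6.png',im)
cv2.imwrite('pics/s6c.png',cv2.resize(im[170:330,240:440],None,fx=3.5,fy=3.5))
E
```

```text
clock: 25.15
position: [500.0, -38.9, 41.4]
ee_rot: [-0.674, 0.738, -0.0, 0.0]
contact_force: [1.7, 0.7, -2.5]
gripper_width: 21.3
grasp_force: 1.1
tool shift mm [-46.6  -5.8   0.4] rotvec [-0.001  0.     0.   ] rack now [ -5.8 -46.6] 41.4 F [ 1.7  0.7 -2.5] w 21.3 t 25.15
clock: 25.78
position: [485.8, -20.9, 41.7]
ee_rot: [-0.675, 0.738, -0.001, 0.001]
contact_force: [4.1, 1.5, -0.7]
gripper_width: 21.6
grasp_force: 1.9
tool shift mm [-29.9 -21.6   0.8] rotvec [-0.003  0.001  0.001] rack now [-21.5 -30. ] 41.7 F [ 4.1  1.5 -0.7] w 21.6 t 25.77
```

View pics/s6c.png

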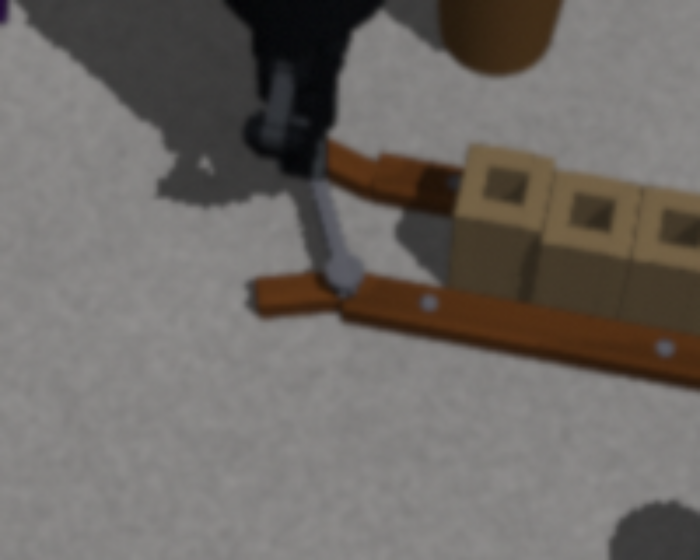

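The crop shows the bar at about θ≈0.55, with the jaw over the knob at crop (300,150) and the props undisturbed. I'll come up, go behind the knob, shut the jaw and push it home towards +y.

```bash
python3 -m handwheel '[[0,0,-0.025,0,0,0,-0.5],[0,0,-0.05,0,0,0,-0.5],[0.025,-0.002,-0.05,0,0,0,-1],[0.04,-0.002,-0.05,0,0,0,-1],[0.04,-0.002,-0.02,0,0,0,-1],[0.04,-0.002,0,0,0,0,-1],[0.04,-0.002,0,0,0,0,-1]]'
python3 -m handwheel '[[-0.007,0,0,0,0,0,-1],[-0.014,0,0,0,0,0,-1],[-0.021,0.001,0,0,0,0,-1],[-0.028,0.002,0,0,0,0,-1],[-0.033,0.003,0,0,0,0,-1],[-0.038,0.004,0,0,0,0,-1],[-0.042,0.005,0,0,0,0,-1],[-0.046,0.005,0,0,0,0,-1]]'
python3 -c "
from h import *
go(-24,-17,41)"
```

```text
clock: 26.7
position: [480.5, -62.6, 39.5]
ee_rot: [-0.674, 0.739, 0.002, -0.003]
contact_force: [-0.1, 0.3, 0.4]
gripper_width: -0.1
grasp_force: 0.0
clock: 27.7
position: [481.6, -15.6, 41.1]
ee_rot: [-0.674, 0.739, 0.0, -0.001]
contact_force: [-0.6, -1.3, -0.1]
gripper_width: -0.1
grasp_force: 0.7
tool shift mm [-8.1 -2.3  0.1] rotvec [ 0.001 -0.    -0.   ] rack now [-26.3 -25.1] 41.1 F [-0.6 -1.3 -0.1] w -0.1 t 27.7
```

```bash
python3 -m handwheel '[[-0.002,0,0,0,0,0,-1],[-0.004,0,0,0,0,0,-1],[-0.006,0,0,0,0,0,-1]]'|sed -n '2p;4p'; python3 -m handwheel '[[-0.001,0,0,0,0,0,-1],[-0.002,0,0,0,0,0,-1]]'|sed -n '2p;4p'; python3 -m handwheel '[[-0.001,0,0,0,0,0,-1],[-0.002,0,0,0,0,0,-1]]'|sed -n '2p;4p'
```

```text
position: [482.8, -9.5, 41.3]
contact_force: [-0.4, -1.4, -1.0]
position: [482.9, -7.6, 41.3]
contact_force: [-1.0, -1.4, -0.5]
position: [482.9, -6.6, 41.3]
contact_force: [-0.0, -10.2, -0.3]
```

The force jumped to 10 N at y_r≈-16, which is the shut stop. I'll back off, move clear and verify.

```bash
python3 -m handwheel '[[0.01,0,0,0,0,0,-1],[0.03,0,0,0,0,0,-1],[0.04,0,-0.05,0,0,0,-1],[0.06,0,-0.1,0,0,0,-1],[0.11,0,-0.14,0,0,0,-1],[0.16,0,-0.14,0,0,0,-1],[0.21,0,-0.14,0,0,0,-1],[0.26,0,-0.14,0,0,0,-1],[0.26,0,-0.14,0,0,0,-1]]'
python3 - <<'E'
from h import *
im,d=get_image('top');cv2.imwrite('pics/t7.png',im)
cv2.imwrite('pics/t7c.png',cv2.resize(im[140:400,100:360],None,fx=2.2,fy=2.2,interpolation=cv2.INTER_CUBIC))
b=cv2.imread('pics/t5.png');print(b[268,170:184].mean(1).astype(int),im[268,170:184].mean(1).astype(int))
m,P=tops("top",im,d)
for c in comps(m):
    r=cv2.minAreaRect(cast("top",c[:,0],70)[:,:2].astype(np.float32));print(toR(r[0]).round(1),np.round(r[1],1),round(r[2],1))
hsv=cv2.cvtColor(im,cv2.COLOR_BGR2HSV)
k=(P[...,2]>54)&(P[...,2]<66)&(hsv[...,2]<70);Q=(P[k][:,:2]-O)@np.c_[X,Y]
Q=Q[(abs(Q[:,0]+24)<30)&(abs(Q[:,1])<30)];print("knob",Q.mean(0),len(Q))
E
```

```text
clock: 29.7
position: [459.3, -267.4, 181.3]
ee_rot: [-0.672, 0.74, -0.001, 0.0]
contact_force: [-0.3, 0.7, 0.1]
gripper_width: 0.2
grasp_force: 0.0
[ 69  67  68  69  61  34  16  39 100 114 113 112 112 113] [ 65  65  64  66  58  31  13  38  97 110 108 107 108 108]
[  2.4 126.2] [160.8  45.2] 83.2
[  0.9 256. ] [19.5 42.7] 84.8
knob [-23.34867309   1.03250339] 41
```

View pics/t7c.png

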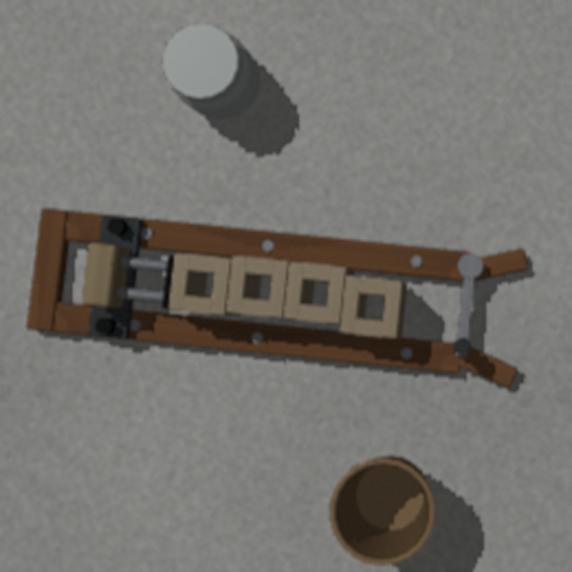

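The top view shows the keeper shut across the mouth, with the knob at crop (462,347). The four props stand in line against the buffer, unmoved since release, and the cup and jar have not moved. I'm handing in.

```bash
python3 -c "
from bench import job_done;print(job_done())"
```

```text
the job is handed in; nothing more can be done
None
```

The job is handed in, with about 30 of the 72 s used: the four props stand in line in the bay on the buffer, pressed to about 13 N above the drag. That fell back to an estimated 5 N (2 mm of travel) when I let go; the keeper is shut behind the row and nothing touched the cup, bowl or jar.

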